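# Fish the long shoe horn out of the short-opening drawer

### The arm

A 6-joint arm with a two-finger parallel gripper is mounted at the origin on the work surface. World frame = base frame: x ahead of the robot, y to its left, z up, the work surface at z = 0. Lengths are in mm, angles in rad, forces in N, time in s.
With the tool pointing down it reaches from about 350 to 875 mm from the base axis. Payload 4.2 kg.
Tool frame: the origin (TCP) lies at the very end of the fingers, on their centre line; the grasp point (between the pads) lies 19 mm behind it; z points along the fingers, y is the line along which they close (so a half turn about z gives the same grasp; the last joint's range is limited). The gripper opens to 85 mm and grips with 20 to 120 N. Pads are 22 mm wide; open, the fingers measure 114 mm over their backs; the gripper's body (76 mm by 85 mm) begins 54 mm behind the grasp point. The pads swing forward as they close: fully open they stand 13 mm farther back than shut.
Start: joints at [0.259, 0.385, 0.008, 0, -1.194, -0.259], TCP at [624.979, 0.025, 231.312] pointing down, gripper open.
Joint ranges: [-3.14, 3.14], [-1.21, 2.06], [-1.07, 1.41], [-3.16, 2.05], [-2.99, -0.16], [-3.1, 3.1]. Speed limits (rad/s): [2.79, 2.79, 3.14, 3.14, 3.14, 3.14].

### API

Orientations are given as a unit quaternion [x, y, z, w].
In Python, from bench import arm gives the robot as it stands.
- The arm moves only by the tool servo_tool, never from a script. Its argument "rows" is a list that holds one entry, the list of rows, each a list of 7 numbers: the finger opening in mm, from 0 to 85.4, then the shift along the tool's x, y, z in mm, then the turn, a rotation vector about the tool's x, y, z in rad. A call has 1 to 10 rows; each row is the pose to reach, as a shift and turn from the pose commanded when the call began, along the tool's axes at that moment; what a row does not reach only later rows make up. A row lasts 1/8 s, in which the tool goes at most 62.5 mm and 10.7 degrees, less where a joint would pass 70% of its speed; a pose out of reach is approached as far as the arm can. A call with a gripper value outside its range is refused whole. The fingers move at their own pace and stop on an object; the grip force is fixed at half the most. Time passes only in rows, so rows that repeat a pose let the fingers close. It gives the time, the measured TCP pose, the force, the opening and the grip force at its end, in the units of the state.
- arm.read_state(): the state, without advancing time (a new reading comes with each control period).
- arm.get_image(name): name is "scene" or "side" or "wrist"; returns the picture (400x640x3 uint8, red, green, blue); there is no depth.
- arm.camera_params(name): a dict with "intrinsics" (3x3 intrinsics, pixels), "D" ([k1, k2, p1, p2, k3] as OpenCV has them; the pictures are not rectified), "R" (3x3) and "t" (3): a world point X has camera coordinates R X + t. Camera axes: x right, y down, z forward; pixel columns grow to the right and rows downward; lengths in mm; the calibration is good to about 2 mm. A picture is of the moment at which its call begins: read the wrist's pose just before it. camera_params takes no time and is no camera call; for the wrist camera it gives the pose at the moment of the call.
- arm.job_done(): hands the job in; it is judged then, once.
The state is a dict: "clock": time; "joints": joint angles; "joint_vel": joint speeds; "joint_efforts": joint torques, N m; "position": TCP position; "ee_rot": TCP orientation; "contact_force": force on the tool from outside, world axes, zero at the start; "wrist_torque": the same for the moment, N m; "gripper_width": finger opening in mm; "grasp_force": force on a finger pad.
Only numpy, scipy, OpenCV 4.12 (cv2) and the standard library are available. Lean on these libraries where they do the work, as an engineer would, in place of code of your own. Each camera call takes 0.05 s, during which the arm holds its last target. There are 200 camera calls.

### The job

The long grey shoe horn lies in the drawer of the small white drawer unit and is longer than the gap the drawer opens to. Pull the drawer out to its stop, tip the handle end of the shoe horn up and draw it out slantwise through the gap, handle first and without prying against the wood, then finish while still holding it in the gripper, at rest in the air with the whole of it 5 cm or more higher than the top of the unit. Leave the drawer open, and leave the two car keys, the phone stand and the umbrella as they are.

Things in the scene. Friction and masses are not known exactly. Their poses are not given: they have to be found in the camera images.
- unit: White-painted wooden drawer unit with a brown front, fixed on the console shelf, 340 long (its x) x 200 wide (its y) x 107 mm high; origin at the centre of its underside, at shelf height; z up; its -x axis points out of the front, the way the drawer opens. Only one car key lies on its top, near the back.
- top_edge (a point): Middle of the lower front edge of the unit's top board, 170 mm in front of the unit's centre and 95 mm above the shelf; the board is 12 mm thick. With the drawer out, the gap that lets things out runs from this edge to the drawer front. Axes as the unit's.
- drawer (a joint): How far the drawer is pulled out, in m: 0 shut, 0.170 at its stop. It starts slightly ajar, takes 2 to 4 N to slide and stays where it is left.
- drawer_handle (a point): Middle of the round steel bar handle, about 10 mm thick and 90 mm long, level along the unit's y, 72 mm above the shelf; its axis is 35 mm in front of the drawer's outer face, so a finger fits down behind it. It moves with the drawer.
- drawer_front (a point): Middle of the inner top edge of the drawer's 14 mm thick front panel, 93 mm above the shelf; moves with the drawer: 170 mm from the top board's edge when fully out. The drawer floor is level, 25 mm above the shelf; inside, the drawer is 150 mm wide (75 mm either side of this point) and 310 mm long; its side walls reach 80 mm above the shelf.
- horn: Grey plastic shoe horn, stiff, 270 mm long, 70 to 130 g, loose on the drawer floor along about the unit's x, handle to the drawer front; it rides along with the drawer. Origin on its underside at mid length, z up, x from handle to blade. Handle 24 mm wide, 12 thick, from x = -20 to -135 mm; arched blade, at most 44 wide, 12 high, to x = 135. With the drawer out, 100 to 140 mm of blade lie under the top board.
- horn_end (a point): Tip of the horn's handle end, on its centre line at mid thickness (6 mm above the underside).
- horn_tip (a point): Tip of the horn's blade end, on its centre line, 6 mm above the underside.
- horn_grip (a point): Point in the horn's handle, 60 mm from the handle end, at mid thickness; axes as the horn's. A good place to grip across the 24 mm width.
- key_a: Car key with black shell (62 x 36 x 14 mm), steel blade and ring lying on top of the unit near its back; origin at its underside. To be left alone.
- key_b: The same kind of car key lying on the shelf, on the robot's right beyond the reach of the opened drawer; origin at its underside. To be left alone.
- stand: Upright clear acrylic phone stand, 90 x 80 mm foot, 115 mm high, standing on the shelf at the far right; origin at the centre of its underside. To be left alone.
- umbrella: Compact folded black umbrella, 277 mm long, 50 mm thick, lying on the shelf on the robot's left behind the unit; origin at its underside at mid length. To be left alone.

How it is judged (in metres and radians):
On the way, in this order (a step that is already met when the one before it is completed fails the run):
1. the drawer is pulled out to its stop (at least 160 of 170 mm) (value of joint drawer above 0.16 m), for 0.2 s.
2. the horn's handle end is up above the drawer front while its blade tip is still under the unit's top board (height (world z) of horn_end above 0.1 m and height (world z) of horn_tip below 0.095 m and x of horn_tip in the frame of unit above -0.17 m), for 0.1 s.
At the end, for the whole second after the job is handed in: The horn is still gripped by the fingers, at rest (under 5 cm/s), touching no part of the unit, with both its ends at least 43 mm higher than the unit's top (150 mm above the shelf); the drawer is still at least 130 mm open; keys, phone stand and umbrella are within 30 mm of where they were (height (world z) of each of horn_tip, horn_end above 0.15 m and contact force between the fingers and horn above 1 N and contact force between horn and unit below 0.2 N and linear speed of horn below 0.05 m/s and value of joint drawer above 0.13 m and distance of each of key_a, key_b, stand, umbrella from where it was at the start of the episode below 0.03 m); the arm keeps its last pose, push and grip.
It fails at once if the horn is pried or rammed against the unit or its drawer with more than 40 N (enough to lift the unit) (contact force between horn and unit above 40 N).
It fails at once if a car key, the phone stand or the umbrella is shifted by more than 30 mm (distance of any of key_a, key_b, stand, umbrella from where it was at the start of the episode above 0.03 m).
It fails at once if the phone stand is tipped over (angle between stand's own z axis and vertical above 0.5 rad).
It also fails if it takes over 54 s, if anything falls off the work surface, if the arm or the gripper's body presses on something with over 40 N, if the wrist force passes 120 N, or if a joint passes its speed limit or range.

## Working session

There is one attempt and no reset: what is moved stays moved. The work goes in short steps, Python scripts to look and compute and a tool call to move; the robot and the scene stay as the last step left them, time stands still between calls to the robot, and variables do not carry over. Pictures are saved under pics/ and viewed, at most 10 in all, crops included, and the job is handed in when it is done.

Besides the shell and the picture viewer there is one more tool, called after "Call:" as name(argument=value, ...), one argument or row to a line, values as JSON. servo_tool: Moves the arm, as the interface text tells. Its arguments: {"type":"object","properties":{"rows":{"type":"array"}},"required":["rows"]}

```bash
mkdir -p pics; cat > h.py <<'E'
import numpy as np, cv2
from bench import arm
def ray(name,uv,z,P=None):
    P=P or arm.camera_params(name)
    K=np.array(P["intrinsics"]);R=np.array(P["R"]);t=np.array(P["t"])
    n=cv2.undistortPoints(np.array([[uv]],float),K,np.array(P["D"]))[0,0]
    d=R.T@np.array([n[0],n[1],1]);c=-R.T@t
    return (c+d*(z-c[2])/d[2]).round(1)
def pix(name,X,P=None):
    P=P or arm.camera_params(name)
    return cv2.projectPoints(np.array([X],float),cv2.Rodrigues(np.array(P["R"]))[0],np.array(P["t"]),np.array(P["intrinsics"]),np.array(P["D"]))[0][0,0].round(1)
def snap(n,f):
    im=np.array(arm.get_image(n));cv2.imwrite(f,im[:,:,::-1]);return im
E
python3 - <<'E'
from h import *
s=arm.read_state();print(s["position"],s["ee_rot"],s["clock"])
a=snap("scene","pics/s.png");b=snap("side","pics/d.png");c=snap("wrist","pics/w.png")
for n in("scene","side","wrist"):
    P=arm.camera_params(n);print(n,-np.array(P["R"]).T@np.array(P["t"]),np.array(P["R"])[2])
E
```

```text
[6.24412813e+02 1.52768835e-02 2.30205349e+02] [-0.70703829  0.70717441  0.00074021 -0.00081692] 0.0
scene [1350.1302704  -208.09490481 1027.44538708] [-0.63940604  0.20860387 -0.74002996]
side [ 386.15241288 1330.45732204 1140.95229042] [ 0.10833659 -0.77239308 -0.62583713]
wrist [624.65976768 -66.32406135 373.01413812] [-0.00220258  0.26264058 -0.96489122]
```

View pics/s.png

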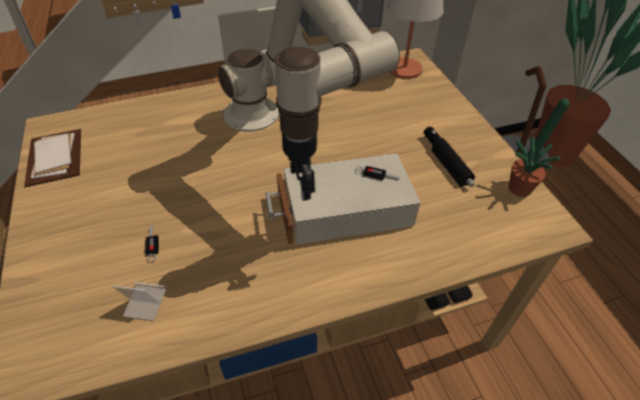

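View pics/d.png

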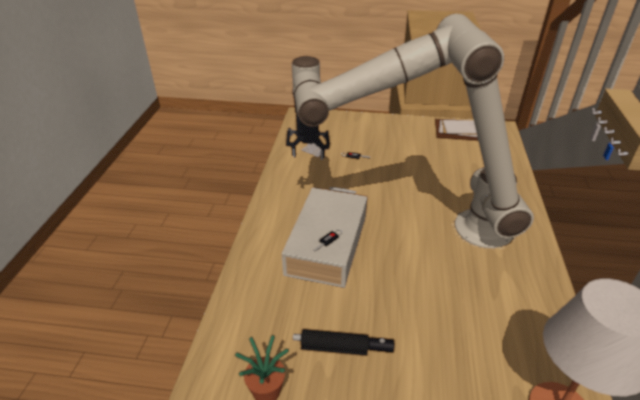

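View pics/w.png

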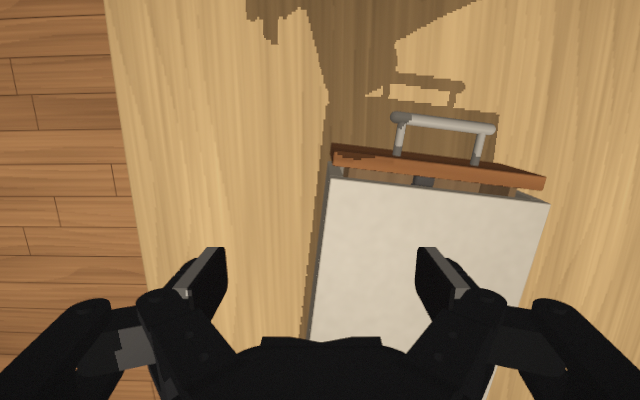

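The unit's drawer faces world −y. In the wrist view the top board's front corners are at about (331,178) and (550,203), and the bar handle runs from (400,118) to (492,129). The horn is not visible yet.

```bash
python3 - <<'E'
from h import *
A=ray("wrist",(331,178),107);B=ray("wrist",(550,203),107)
print(A,B,np.linalg.norm(A-B))
d=(A-B)/np.linalg.norm(A-B)  # world +x-ish = unit y or -y
o=np.array([d[1],-d[0],0]);o=o if o[1]<0 else -o
C=(A+B)/2-o*170;print("out dir",o,"center",C,"yaw unit x",np.arctan2(-o[1],-o[0]))
h1=ray("wrist",(402,118),76);h2=ray("wrist",(490,129),76);print(h1,h2,(h1+h2)/2,np.dot((h1+h2)/2-(A+B)/2,o))
for k in(-100,100):
  for l in (-170,170):print(k,l,pix("scene",C*[1,1,0]+[0,0,107]+d*k+o*l),pix("side",C*[1,1,0]+[0,0,107]+d*k+o*l))
for n,c in(("key_b",(152,246)),("stand",(143,302))):print(n,ray("scene",c,10))
E
```

```text
[615.4 -12.3 107. ] [419.1  10.2 107. ] 197.58527273053522
out dir [-0.11387488 -0.9934951   0.        ] center [536.60873027 167.84416675 107.        ] yaw unit x 1.4566738836313209
[549.8 -61.9  76. ] [466.7 -52.5  76. ] [508.25 -57.2   76.  ] 56.8096237380414
-100 -170 [397.2 152.3] [345.5 265.4]
-100 170 [283.7 167.8] [366.4 196.3]
100 -170 [420.9 201.5] [281.1 253.4]
100 170 [295.9 220.9] [311.2 187.7]
key_b [ 504.2 -392.7   10. ]
stand [ 673.8 -430.2   10. ]
```

Call:
servo_tool(
  rows=[
    [[26,30,60,0,0,0,-0.7],[26,57.5,115,30,0,0,-1.457],[26,57.5,115,70,0,0,-1.457],[26,57.5,115,100,0,0,-1.457],[26,57.5,115,100,0,0,-1.457],[26,57.5,115,100,0,0,-1.457],[26,57.5,115,100,0,0,-1.457],[26,57.5,115,100,0,0,-1.457],[26,57.5,115,100,0,0,-1.457],[26,57.5,115,100,0,0,-1.457]],
  ],
)

```text
clock: 1.4
position: [509.9, -57.5, 131.2]
ee_rot: [0.998, -0.058, -0.0, 0.0]
contact_force: [0.7, 0.6, 0.8]
gripper_width: 26.2
grasp_force: 0.0
```

```bash
python3 - <<'E'
from h import *
s=arm.read_state();print(s["position"],s["ee_rot"],s["clock"],s["gripper_width"])
snap("wrist","pics/w2.png")
p=s["position"]
print(pix("wrist",[509.5,-57.5,72]),pix("wrist",[p[0],p[1],72]))
E
```

```text
[509.88687065 -57.47842776 131.22114793] [ 9.98321536e-01 -5.79145791e-02 -1.09872629e-04  5.26248620e-06] 1.4 26.22606883598073
[321.  215.4] [320.9 214.8]
```

View pics/w2.png

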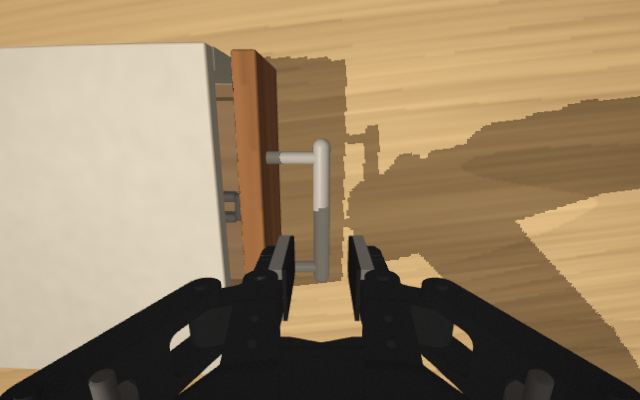

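The bar is at column 322, rows 140–282, centred between the fingers and aligned with them. Next I go down and close.

Call:
servo_tool(
  rows=[
    [[26,0,0,30,0,0,0],[26,0,0,60,0,0,0],[26,0,0,76,0,0,0],[26,0,0,76,0,0,0],[5,0,0,76,0,0,0],[5,0,0,76,0,0,0],[5,0,0,76,0,0,0],[5,0,0,76,0,0,0]],
  ],
)

```text
clock: 2.45
position: [510.5, -57.5, 56.0]
ee_rot: [0.998, -0.057, 0.001, -0.0]
contact_force: [0.2, -0.6, 2.1]
gripper_width: 9.2
grasp_force: 58.7
```

Call:
servo_tool(
  rows=[
    [[5,0,15,0,0,0,0],[5,0,40,0,0,0,0],[5,0,65,0,0,0,0],[5,0,90,0,0,0,0],[5,0,115,0,0,0,0],[5,0,135,0,0,0,0],[5,0,150,0,0,0,0],[5,0,156,0,0,0,0],[5,0,156,0,0,0,0]],
  ],
)

```text
clock: 3.58
position: [492.0, -213.7, 56.0]
ee_rot: [0.998, -0.057, 0.0, 0.0]
contact_force: [-2.3, -1.3, 6.4]
gripper_width: 9.0
grasp_force: 59.4
```

Call:
servo_tool(
  rows=[
    [[5,0,2,0,0,0,0],[5,0,4,0,0,0,0],[5,0,5,0,0,0,0],[5,0,5,0,0,0,0]],
  ],
)

```text
clock: 4.08
position: [491.6, -217.4, 56.0]
ee_rot: [0.998, -0.057, -0.0, -0.0]
contact_force: [-1.1, 0.8, 6.8]
gripper_width: 8.5
grasp_force: 59.4
```

Call:
servo_tool(
  rows=[
    [[5,0,1,0,0,0,0],[5,0,3,0,0,0,0],[5,0,4,0,0,0,0],[5,0,4,0,0,0,0]],
  ],
)

```text
clock: 4.58
position: [491.4, -218.9, 56.0]
ee_rot: [0.998, -0.057, 0.0, -0.001]
contact_force: [-0.8, 13.9, 9.3]
gripper_width: 8.8
grasp_force: 59.9
```

The stop is reached (14 N). I'll release the bar, rise, turn back and look into the drawer.

Call:
servo_tool(
  rows=[
    [[26,0,-2,0,0,0,0],[26,0,-2,0,0,0,0],[26,0,-2,0,0,0,0],[26,0,-2,0,0,0,0],[26,0,-2,-40,0,0,0],[26,0,-2,-90,0,0,0],[26,0,-2,-140,0,0,0],[26,0,-40,-180,0,0,0.5],[26,0,-90,-190,0,0,0.8],[46,0,-110,-190,0,0,1.2]],
  ],
)

```text
clock: 5.82
position: [504.3, -110.6, 246.8]
ee_rot: [0.944, -0.33, 0.001, -0.001]
contact_force: [-0.6, -0.3, 0.4]
gripper_width: 43.0
grasp_force: 0.0
```

```bash
python3 - <<'E'
from h import *
from scipy.spatial.transform import Rotation as R
s=arm.read_state();print(s["position"],s["clock"],R.from_quat(s["ee_rot"]).as_matrix().round(3))
snap("wrist","pics/w3.png")
E
```

```text
[ 504.26357769 -110.61285609  246.76253508] 5.825 [[ 0.782 -0.624  0.003]
 [-0.624 -0.782  0.   ]
 [ 0.002 -0.002 -1.   ]]
```

View pics/w3.png

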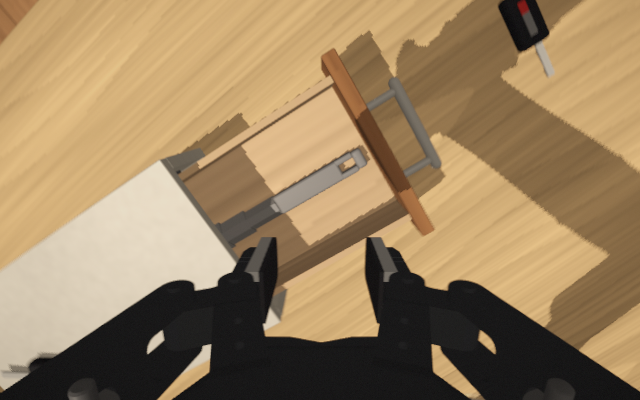

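The drawer is open. The horn's handle end is near (361,155), and it runs to about (228,236) at the board edge. A crop will give its centre line.

```bash
python3 - <<'E'
import cv2
im=cv2.imread("pics/w3.png")[130:260,190:390]
cv2.imwrite("pics/c3.png",cv2.resize(im,None,fx=4,fy=4,interpolation=cv2.INTER_CUBIC))
E
```

```text
(no output)
```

View pics/c3.png

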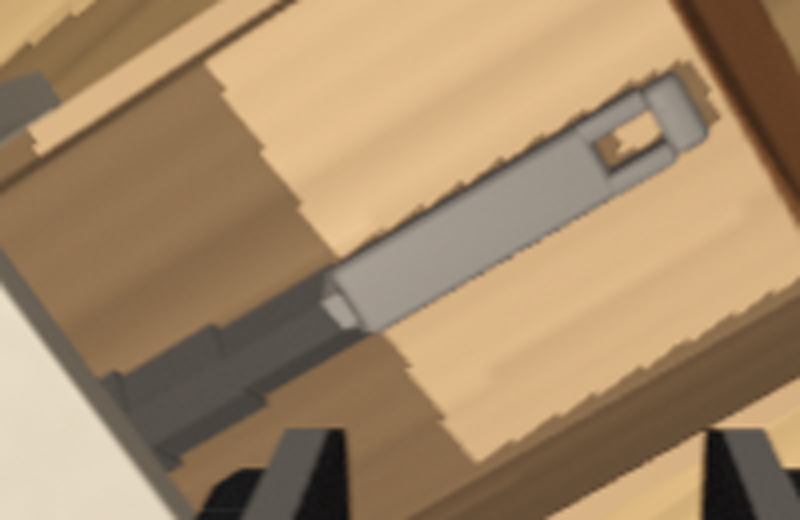

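```bash
python3 - <<'E'
from h import *
from scipy.spatial.transform import Rotation as R
E_=ray("wrist",(363.7,155.6),36);M=ray("wrist",(277,205.7),37)
d=(M-E_);L=np.linalg.norm(d);d/=L
print(E_,M,L,d,"handle dir deg",np.degrees(np.arctan2(-d[1],-d[0])))
o=np.array([-.1139,-.9935,0]);f=np.array([517.2,-1,107]);n=np.array([o[1],-o[0],0])
for q in (E_,M,E_+270*d):print("X,lat",(q-f)@o,(q-f)@n)
G=E_+60*d;s=arm.read_state();p=np.array(s["position"]);Rm=R.from_quat(s["ee_rot"]).as_matrix()
print("G",G,"w/edge X",(G-f)@o)
T=np.array([G[0],G[1],110.])
print("shift tool",Rm.T@(T-p),"turn deg",np.degrees(np.arctan2(Rm[1,0],Rm[0,0])-np.arctan2(-d[1],-d[0])))
e=[ray("wrist",(190+x/4,130+y/4),93) for x,y in((680,0),(800,215))];print("front top inner?",[(q-f)@o for q in e])
e=[ray("wrist",(190+x/4,130+y/4),107) for x,y in((0,280),(130,460))];print("board edge",[(q-f)@o for q in e])
E
```

```text
[ 490.1 -159.    36. ] [506.7 -45.8  37. ] 114.41503397718326 [0.14508583 0.98938047 0.00874011] handle dir deg -98.34257027832308
X,lat 160.05969000000002 8.927650000000023
X,lat 45.704750000000004 5.329030000000058
X,lat -109.7984984453863 0.43551949734466494
G [498.80514971 -99.63717185  36.52440661] w/edge X 100.09120367880305
shift tool [-10.43884178  -3.91314504 136.07759312] turn deg 59.54403098431975
front top inner? [np.float64(166.50619), np.float64(165.29791)]
board edge [np.float64(-0.21237999999999158), np.float64(-1.6528699999999947)]
```

Call:
servo_tool(
  rows=[
    [[46,-10.4,-3.9,0,0,0,0.2],[46,-10.4,-3.9,20,0,0,0.4],[46,-10.4,-3.9,50,0,0,0.6],[46,-10.4,-3.9,80,0,0,0.8],[46,-10.4,-3.9,110,0,0,1.039],[46,-10.4,-3.9,130,0,0,1.039],[46,-10.4,-3.9,136,0,0,1.039],[46,-10.4,-3.9,136,0,0,1.039]],
  ],
)

```text
clock: 6.88
position: [498.1, -102.9, 109.4]
ee_rot: [-0.658, 0.753, -0.0, -0.0]
contact_force: [0.4, 0.3, 0.1]
gripper_width: 46.0
grasp_force: 0.0
```

```bash
python3 - <<'E'
from h import *
from scipy.spatial.transform import Rotation as R
s=arm.read_state();print(s["position"],s["clock"],R.from_quat(s["ee_rot"]).as_matrix().round(3))
p=s["position"]
snap("wrist","pics/w4.png");print(pix("wrist",[490,-159,36]),pix("wrist",[p[0],p[1],37]))
E
```

```text
[ 498.114702   -102.89053055  109.37794382] 6.875 [[-0.134 -0.991 -0.   ]
 [-0.991  0.134 -0.   ]
 [ 0.     0.    -1.   ]]
[321.8 127.5] [321.1 209. ]
```

View pics/w4.png

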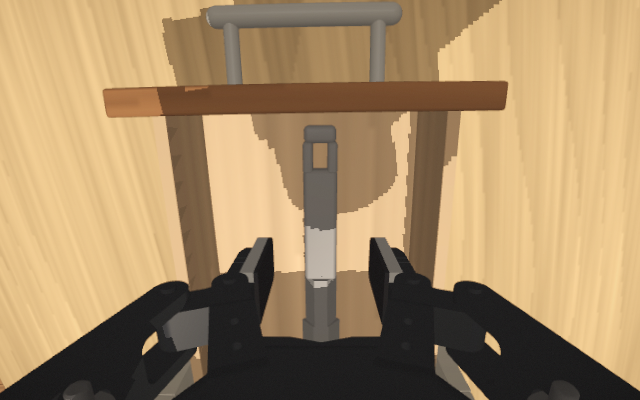

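The horn lies straight along column 321 with its handle end at row 127, centred between the fingers. Next I descend and grip.

Call:
servo_tool(
  rows=[
    [[46,0,0,30,0,0,0],[46,0,0,60,0,0,0],[46,0,0,78,0,0,0],[46,0,0,81.5,0,0,0],[46,0,0,81.5,0,0,0],[15,0,0,81.5,0,0,0],[15,0,0,81.5,0,0,0],[15,0,0,81.5,0,0,0],[15,0,0,81.5,0,0,0],[15,0,0,81.5,0,0,0]],
  ],
)

```text
clock: 8.18
position: [498.9, -102.6, 29.2]
ee_rot: [-0.658, 0.753, -0.001, 0.001]
contact_force: [-1.0, 0.5, 6.9]
gripper_width: 21.9
grasp_force: 59.1
```

Call:
servo_tool(
  rows=[
    [[15,0,0,-5,0,0,0],[15,0,0,-5,0,0,0],[15,-0.5,0,-22,0,0.08,0],[15,-2.4,0,-39,0,0.16,0],[15,-5.6,0,-55.7,0,0.24,0],[15,-10.2,0,-72,0,0.32,0],[15,-10.2,0,-72,0,0.32,0],[15,-10.2,0,-72,0,0.32,0]],
  ],
)

```text
clock: 9.18
position: [498.8, -92.6, 99.2]
ee_rot: [-0.649, 0.744, -0.104, -0.12]
contact_force: [-0.5, 0.1, -1.0]
gripper_width: 22.2
grasp_force: 59.0
```

```bash
python3 - <<'E'
from h import *
s=arm.read_state();print(s["position"],s["clock"],s["contact_force"],s["gripper_width"])
a=snap("wrist","pics/w5.png");b=snap("scene","pics/s5.png")[110:290,190:450]
b=cv2.resize(b,None,fx=1.5,fy=1.5)
cv2.imwrite("pics/m5.png",np.vstack([cv2.resize(a,(390,244)),b])[:,:,::-1])
E
```

```text
[498.82945516 -92.61405042  99.23962201] 9.175 [-0.53984331  0.06839968 -1.00357816] 22.236380392351116
```

View pics/m5.png

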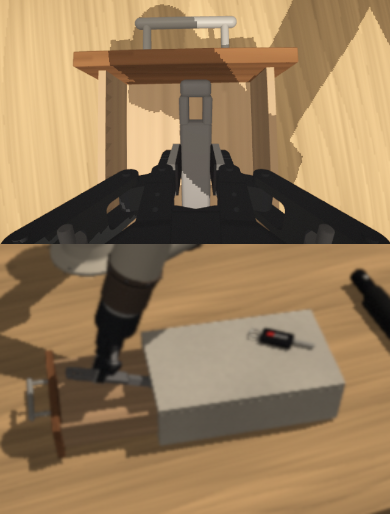

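The horn is held and tilted: its handle end is above the front panel and the blade is still under the board. Force is only its weight (about 1 N), so I draw it out along its axis.

Call:
servo_tool(
  rows=[
    [[15,15,0,0,0,0,0],[15,35,0,0,0,0,0],[15,55,0,0,0,0,0],[15,75,0,0,0,0,0],[15,95,0,0,0,0,0],[15,115,0,0,0,0,0],[15,135,0,0,0,0,0],[15,150,0,0,0,0,0],[15,165,0,0,0,0,0],[15,165,0,0,0,0,0]],
  ],
)

```text
clock: 10.52
position: [477.9, -248.6, 152.1]
ee_rot: [-0.648, 0.745, -0.105, -0.12]
contact_force: [-0.2, 0.4, -0.1]
gripper_width: 22.2
grasp_force: 59.0
```

Call:
servo_tool(
  rows=[
    [[15,5,0,-15,0,0,0],[15,12,0,-37,0,0,0],[15,20,0,-60,0,0,0],[15,28,0,-85,0,0,0],[15,36,0,-108,0,0,0],[15,42,0,-125,0,0,0],[15,45,0,-135,0,0,0],[15,45,0,-135,0,0,0],[15,45,0,-135,0,0,0],[15,45,0,-135,0,0,0]],
  ],
)

```text
clock: 11.78
position: [477.6, -247.9, 293.1]
ee_rot: [-0.649, 0.744, -0.104, -0.121]
contact_force: [0.5, -0.0, -1.2]
gripper_width: 21.7
grasp_force: 59.0
```

```bash
python3 - <<'E'
from h import *
s=arm.read_state();print(s["position"],s["clock"],s["contact_force"],s["gripper_width"],s["grasp_force"],np.abs(s["joint_vel"]).max())
a=snap("side","pics/d6.png")[20:320,180:480];b=snap("scene","pics/s6.png")[40:340,90:450]
cv2.imwrite("pics/m6.png",np.hstack([a,b])[:,:,::-1])
E
```

```text
[ 477.64569594 -247.85990077  293.09302214] 11.775 [ 0.47096441 -0.04800941 -1.17835229] 21.674806293206895 58.96486937999725 0.0052554472611495715
```

View pics/m6.png

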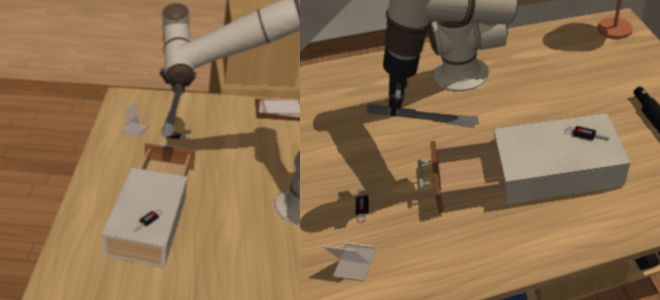

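The horn hangs clear in the air, the drawer is open, and the keys, stand and umbrella look undisturbed. The blade tip is at scene pixel (268,163). I'll check it against the prediction and hand in.

```bash
python3 - <<'E'
from h import *
q=pix("scene",[507,-48,227]);print(q)
if np.linalg.norm(q-[268,163])<20: print(arm.job_done())
E
```

```text
[268.8 161.9]
the job is handed in; nothing more can be done
None
```

I handed the job in at about 12 s on the robot's clock: the drawer is open at its stop and the shoe horn was drawn out handle first. It is still gripped, at rest with its lowest end about 227 mm above the shelf, and the keys, phone stand and umbrella look undisturbed in the last pictures.

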